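# Draw the wide sample tray with the tray hook

## Robot

A 6-joint arm with a two-finger parallel gripper is mounted at the origin on a cart in front of the work surface, level with it; the furniture and walls round the work are solid. World frame = base frame: x ahead of the robot, y to its left, z up, the work surface at z = 0. Lengths are in mm, angles in rad, forces in N, time in s.
With the tool pointing down it reaches from about 350 to 875 mm from the base axis. Payload 4.2 kg.
Tool frame: the origin (TCP) lies between the finger pads; the fingertips stand 11 mm ahead of it and the grasp point (between the pads) lies 8 mm behind it; z points along the fingers, y is the direction in which the jaws open and shut (so a half turn about z gives the same grasp; the last joint's range is limited). The gripper opens to 85 mm and grips with 20 to 120 N. Pads are 22 mm wide; open, the fingers measure 114 mm over their backs; the gripper's body (76 mm by 85 mm) begins 54 mm behind the grasp point. The pads swing forward as they close: fully open they stand 13 mm farther back than shut.
Start: joints at [1.582, 0.385, 0.008, 0, -1.194, -0.259], TCP at [153.263, 605.896, 242.312] pointing down, gripper open.
Joint ranges: [-3.14, 3.14], [-1.21, 2.06], [-1.07, 1.41], [-3.16, 2.05], [-2.99, -0.16], [-3.1, 3.1]. Speed limits (rad/s): [2.79, 2.79, 3.14, 3.14, 3.14, 3.14].

## Interface

Orientations are given as a unit quaternion [x, y, z, w].
In Python, from bench import * gives the robot as it stands. The module is installed in compiled form; this text tells all that it offers.
- The arm moves only by the tool drive_tool, never from a script. Its argument "increments" is a list of rows, each a list of 3 entries, a list of its own where there are three numbers: the gripper command: -1 is shut, 1 is fully open, values between are in proportion, then the shift along the tool's x, y, z scaled (see below), then the turn about the tool's z scaled (see below). In form: [[hand, [tx, ty, tz], turn], ...]. A call has 1 to 20 rows; each row shifts and turns the commanded pose from where the row before left it, along the tool's axes as they then stand; what a row does not reach is not made up. The controller multiplies each number of a shift by 0.3 m and each number of a turn by 2 rad. A row lasts 1/8 s, in which the tool goes at most 62.5 mm and 10.7 degrees, less where a joint would pass 70% of its speed; a pose out of reach is approached as far as the arm can. A call with a number of a shift or a turn outside -1 to 1 is refused whole. A call with a gripper value outside its range is refused whole. The fingers move at their own pace and stop on an object; the grip force is fixed at half the most. Time passes only in rows, so rows that do not move let the fingers close. It gives the time, the measured TCP pose, the force and the opening at its end, in the units of the state.
- read_state(): the state, without advancing time (a new reading comes with each control period).
- get_image(name): name is "side" or "top"; returns the picture (420x560x3 uint8, red, green, blue); there is no depth.
- calibration(name): a dict with "fovy" (degrees; the focal length in pixels is half the picture's height over the tangent of half this angle, whatever the lens; pixels are square), "cx", "cy" (the principal point, pixels), "k1" (the pictures are not rectified: a ray, as slopes to the right and down, at radius r is drawn at 1 + k1 r^2 times it, then the intrinsics apply), "R" (3x3) and "t" (3): a world point X has camera coordinates R X + t. Camera axes: x right, y down, z forward; pixel columns grow to the right and rows downward; lengths in mm; the calibration is good to about 2 mm. A picture is of the moment at which its call begins. calibration takes no time and is no camera call.
- job_done(): hands the job in, once; it reports no verdict.
The state is a dict: "clock": time; "joints": joint angles; "joint_vel": joint speeds; "joint_efforts": joint torques, N m; "position": TCP position; "ee_rot": TCP orientation; "contact_force": force on the tool from outside, world axes, zero at the start; "wrist_torque": the same for the moment, N m; "gripper_width": finger opening in mm.
Only numpy, scipy, OpenCV 4.12 (cv2) and the standard library are available. Lean on these libraries where they do the work, as an engineer would, in place of code of your own. Each camera call takes 0.05 s, during which the arm holds its last target.

## Task

Take the black-handled tray hook from its stand, hook it into the finger hole of the wider of the two sample trays and with it gently (never more than 15 N) draw that tray all the way out, until you feel it bear firmly on its stop, and keep it so for a moment. Then unhook, leaving the tray drawn out, and hang the hook upright in its stand again. Do not touch the trays and cases with the gripper, leave the narrow tray as it is and do not disturb the small jar and the dropper bottle.

Things in the scene. Friction and masses are not known exactly. Their poses are not given: they have to be found in the camera images.
- hook_grip (a point): centre of the hook's upright black handle, 16 (x) x 30 (y) x 45 (z) mm; loose, about 80 g. A steel rod 8 mm thick runs down from it along -z and ends, underside 62.5 mm below this point, in a foot: a bend of the same rod to the hook's -x, reaching 12 mm from the rod axis. Foot end: 16 mm in x (-12 to +4 about the rod axis), 8 mm in y
- hook_foot (a point): point on the hook's rod axis at the height of the foot, 58.5 mm below hook_grip and 4 mm above the foot's underside; axes as hook_grip
- stand: fixed stand, base 85 x 70 mm, with a flat fork 5 mm thick and 44 mm wide on top: two prongs, between them a slot 14 mm wide along the stand's x, open towards its -x, closed 16 mm behind the seat. Origin on the table under the seat
- stand_seat (a point): seat of the hook: middle of the slot at the fork's top face, 70 mm above the table. The hook hangs with its rod in the slot, its handle's underside (22.5 mm below hook_grip) on the prongs, its foot to the stand's -x; it goes in and out straight up and down
- wide_case: fixed grey case of the wider tray, 200 (x) x 130 (y) x 50 (z) mm, open at its front (-x). Origin: centre of its underside. The tray comes out along the case's -x. Hooking: foot pointing to the case's -x, middle of the foot end (4 mm to -x of the rod axis) over the hole's centre, 3 mm to spare; drawn forward, the rod bears on the rim and the foot is under the tongue: go back 12 mm before lifting
- wide_tray: the wide tray on its slide, 0.25 kg, white dishes in it. Its origin is at the case's when fully in, and wide_tray_hole lies 139.5 mm in front of it. It starts 0 to 90 mm out. A stop inside the case, set differently each time and not to be seen, ends its travel dead 85 to 135 mm out, 45 to 85 mm from where it starts: feel for it. The slide has about 2.5 N of friction and stays where it is left
- wide_tray_hole (a point): centre of the round 24 mm finger hole in the tongue at the wide tray's front, at the tongue's top face, 36 mm above the table. Tongue: level plate 4 mm thick, 46 mm wide, open below (31 mm), ending 19 mm in front of this point; the tray's upright front, 49 mm high, is 34 mm behind it. Axes as wide_case
- narrow_case: fixed grey case of the narrow tray, as wide_case but only 85 mm wide; a distractor that may stand on either side
- narrow_tray_hole (a point): centre of the finger hole in the narrow tray's tongue, as wide_tray_hole; to stay where it is
- jar: small screw jar, 47 mm wide, 56 mm high, loose; origin at its underside. Leave alone
- dropper_bottle: small dropper bottle, 33 mm wide, 99 mm high, loose; origin at its underside. Leave alone
Mind the look-alikes: they are no part of the job. What is shaped like the stand but turquoise or yellow is not meant.

How it is judged:
By the outcome, as a careful person would: the job done as asked, in the order asked, and still so for the second after the job is handed in, with the robot touching nothing.
It also fails if it takes over 64 s, if anything falls off the work surface, if the arm or the gripper's body presses on something with over 40 N, if the wrist force passes 120 N, or if a joint passes its speed limit or range.

## Working session

There is one attempt and no reset: what is moved stays moved. The work goes in short steps, Python scripts to look and compute and a tool call to move; the robot and the scene stay as the last step left them, time stands still between calls to the robot, and variables do not carry over. Pictures are saved under pics/ and viewed, and the job is handed in when it is done.

Besides the shell and the picture viewer there is one more tool, called after "Emit:" as a command line: name --argument value ..., lists and objects as JSON in quotes. drive_tool: Moves the arm, as the interface text tells. Shifts and turns lie within -1 to 1; 1 stands for 0.3 m of shift or 2 rad of turn. Its arguments: {"type":"object","properties":{"increments":{"type":"array"}},"required":["increments"]}

```bash
mkdir -p pics; python3 - <<'E'
from bench import *
import cv2, numpy as np
for n in ("side","top"):
    im=get_image(n); cv2.imwrite(f"pics/{n}0.png",im[:,:,::-1]); 
    c=calibration(n); print(n,{k:np.round(v,3).tolist() for k,v in c.items()})
s=read_state(); print({k:np.round(v,3).tolist() for k,v in s.items()})
E
```

```text
side {'fovy': 44.21, 'cx': 277.719, 'cy': 210.783, 'k1': 0.011, 'R': [[-0.968, -0.25, -0.004], [-0.116, 0.463, -0.879], [0.221, -0.85, -0.478]], 't': [538.105, 128.828, 1300.798]}
top {'fovy': 48.888, 'cx': 285.603, 'cy': 207.507, 'k1': 0.045, 'R': [[-0.028, -1.0, 0.009], [-0.982, 0.026, -0.188], [0.188, -0.014, -0.982]], 't': [-8.444, 573.936, 1415.022]}
{'clock': 0.1, 'joints': [1.582, 0.385, 0.007, -0.0, -1.194, -0.259], 'joint_vel': [0.001, -0.001, 0.005, 0.002, 0.001, 0.001], 'joint_efforts': [-0.0, -39.332, 18.893, 4.198, -0.003, 0.0], 'position': [153.144, 605.444, 241.338], 'ee_rot': [0.992, -0.124, -0.0, 0.001], 'contact_force': [0.041, 0.083, -0.589], 'wrist_torque': [-0.009, 0.011, -0.01], 'gripper_width': 85.46}
```

View pics/side0.png

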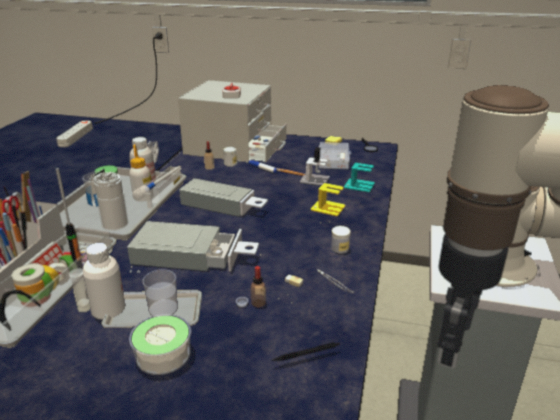

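View pics/top0.png

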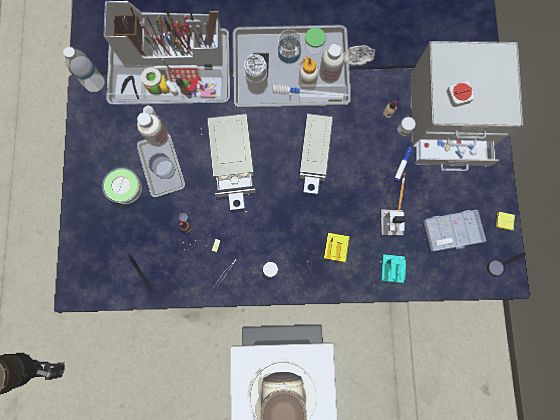

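The side view shows the wide case at about (175,245) with its hole at (247,247), and the narrow case at (218,197). The grey stand is at (315,170), and there are yellow (328,200) and turquoise (360,178) look-alikes. In the top view the stand is at (393,222) and the wide tray's hole at (236,203). I'll take close crops next.

```bash
python3 - <<'E'
import cv2, numpy as np
t=cv2.imread("pics/top0.png"); s=cv2.imread("pics/side0.png")
a=cv2.resize(t[190:260,360:430],None,fx=8,fy=8,interpolation=cv2.INTER_CUBIC)
b=cv2.resize(s[145:195,290:345],None,fx=10,fy=10,interpolation=cv2.INTER_CUBIC)
cv2.imwrite("pics/c1.png",a);cv2.imwrite("pics/c2.png",b)
cv2.imwrite("pics/c3.png",cv2.resize(t[105:215,195:345],None,fx=5,fy=5,interpolation=cv2.INTER_CUBIC))
cv2.imwrite("pics/c4.png",cv2.resize(s[175:275,120:275],None,fx=5,fy=5,interpolation=cv2.INTER_CUBIC))
E
```

```text
(no output)
```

View pics/c1.png

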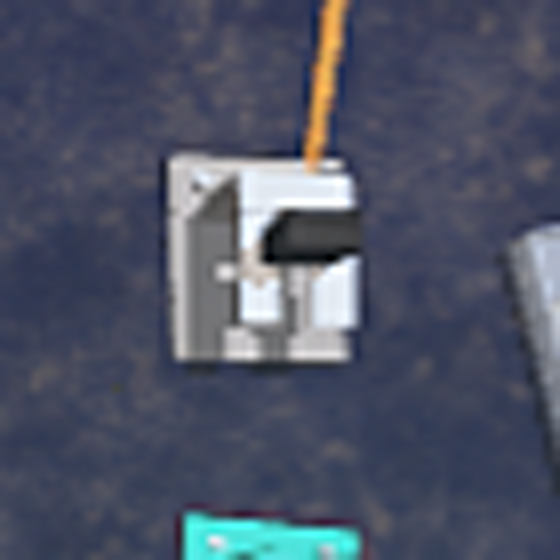

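View pics/c2.png

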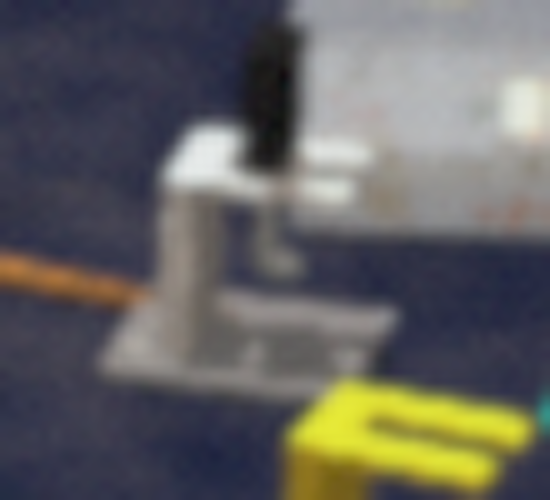

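View pics/c3.png

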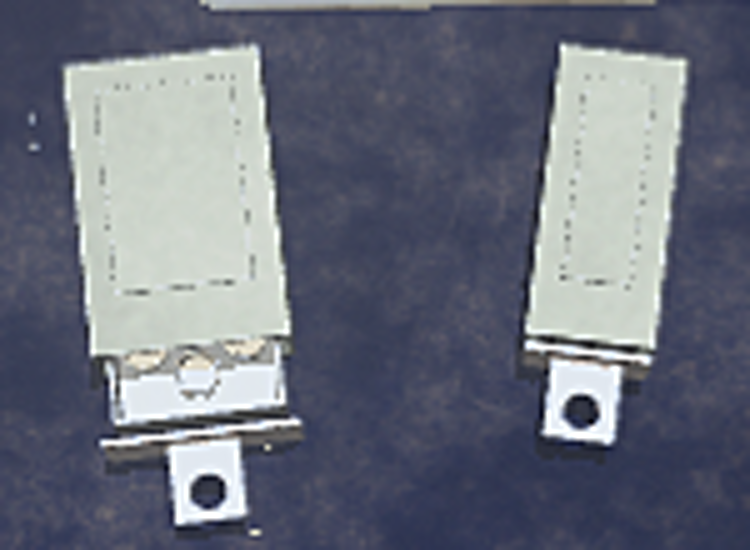

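View pics/c4.png

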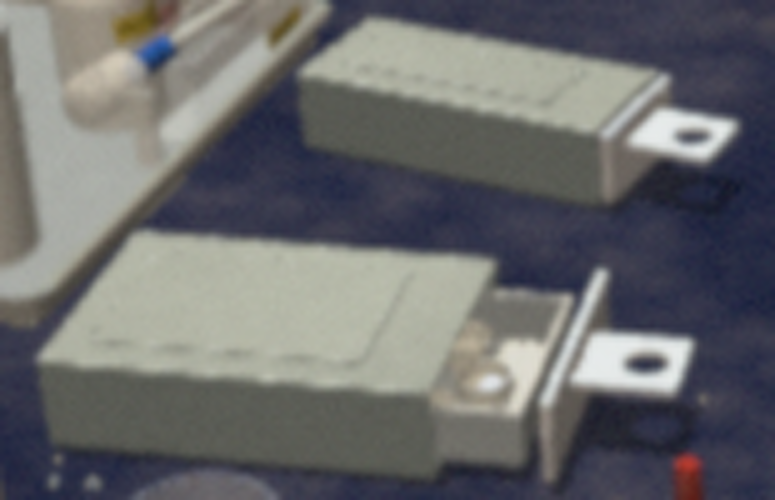

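Candidates for the stand, as top-view pixels:
- Grey stand at (393,222), carrying the black handle at (398,219). This is the one to use.
- Yellow look-alike at (337,247) and turquoise look-alike at (394,268), both empty.

Other dark objects are the pen at (140,270) and the dark item at (497,268). For the trays, the wide one has its hole at (236,203) and the narrow one at (311,187). The crops confirm both choices. Now I'll measure.

```bash
cat > h.py <<'E'
from bench import *
import cv2, numpy as np
def K(c):
    f=210/np.tan(np.radians(c["fovy"])/2); return f
def ray(n,uv):
    c=calibration(n); f=K(c); R=np.array(c["R"]); t=np.array(c["t"])
    d=(np.atleast_2d(uv).astype(float)-[c["cx"],c["cy"]])/f
    s=d.copy()
    for _ in range(20): s=d/(1+c["k1"]*(s**2).sum(1,keepdims=True))
    D=np.c_[s,np.ones(len(s))]@R
    return -R.T@t, D/np.linalg.norm(D,axis=1,keepdims=True)
def onz(n,uv,z):
    C,D=ray(n,uv); return C+D*((z-C[2])/D[:,2:])
def proj(n,X):
    c=calibration(n); f=K(c); X=np.atleast_2d(X)
    p=X@np.array(c["R"]).T+np.array(c["t"]); s=p[:,:2]/p[:,2:]
    return s*(1+c["k1"]*(s**2).sum(1,keepdims=True))*f+[c["cx"],c["cy"]]
E
python3 - <<'E'
from h import *
np.set_printoptions(precision=2,suppress=True)
for n in("side","top"): print(n,ray(n,[[280,210]])[0])
im={n:cv2.imread(f"pics/{n}0.png") for n in("side","top")}
def comp(n,mask,box,label):
    x0,y0,x1,y1=box; m=np.zeros(mask.shape,np.uint8); m[y0:y1,x0:x1]=mask[y0:y1,x0:x1]
    k,l,st,ce=cv2.connectedComponentsWithStats(m)
    for i in range(1,k):
        if st[i,4]>8: print(label,st[i],ce[i])
    return l
for n,boxes in (("top",dict(hook=(385,205,412,235),hole=(228,192,246,212),nhole=(304,180,320,196))),("side",dict(hook=(308,145,325,185),hole=(238,238,262,258),nhole=(245,192,272,212)))):
    g=im[n].max(2)
    for k,b in boxes.items(): comp(n,((g<95).astype(np.uint8)),b,n+" "+k)
    x0,y0,x1,y1=boxes["hole"]; print(im[n][y0:y1,x0:x1].max(2))
    x0,y0,x1,y1=boxes["hook"]; print(im[n][y0:y1,x0:x1].max(2))
E
```

```text
side [ 248.41 1180.83  736.32]
top [ 297.43   -2.96 1497.76]
top hook [385 205  13   5  40] [391.6 207.4]
top hook [393 205  19  30 235] [404.55 220.84]
top hook [385 213   5   8  17] [387.82 215.82]
top hole [228 198  18  14  57] [235.04 208.54]
top hole [233 200   7   7  35] [236.11 202.63]
top nhole [308 184   7   6  34] [310.85 186.68]
top nhole [304 185  16  11  50] [312.34 193.24]
[[255 255 242 209 145  83  78  42  60  93  94 130 134 140 153  95  94  95]
 [ 71  97 131 133 133 176 177 217 214 255 255 255 255 255 250 107  99 104]
 [151 255 255 255 255 255 254 252 249 246 244 244 244 249 240  93  72  71]
 [188 255 247 244 243 243 243 242 241 241 241 240 241 245 255  98  63  71]
 [106 255 244 241 240 240 240 240 240 240 240 240 240 244 255  98  90  99]
 [101 255 245 240 240 240 240 241 241 241 241 240 240 244 255 151  95  98]
 [ 40 255 246 240 240 241 243 246 248 248 245 242 241 243 255 148  90  93]
 [ 74 255 247 241 242 247 255 253 230 236 255 253 245 243 253 201  99  95]
 [ 76 224 247 242 246 255 166  56  47  45  77 217 252 245 252 197  95  94]
 [ 80 229 250 244 255 171  64  62  
[... 8536 characters left out ...]
104 114 134 141 144 141 136 135 134 133 130 122 115 111 105]
 [128 112 102 107 120 132 142 147 147 146 145 147 143 143 143 141 141]
 [129 111  99  98 102 109 123 125 124 125 123 125 126 127 139 146 147]
 [128 111  99  97  96 100 103 110 105 103 101 102 101 108 119 124 125]
 [130 109  98  98  97 100 109 124 110  97  96  96  99  98 105 113 116]
 [122 105 102  98  99 105 122 135 116  99  98  97  96  98 103 123 133]
 [125 114 111 108 109 112 127 127 110 100  97  95  96  98 104 118 138]
 [125 129 129 133 133 134 137 132 118 109 111 110 112 111 112 121 138]
 [ 98 109 111 112 117 119 124 127 126 127 129 132 131 134 142 163 187]
 [ 77  80  82  78  77  83  91  94 102 107 113 113 118 135 172 206 221]]
```

```bash
python3 - <<'E'
from h import *
np.set_printoptions(precision=1,suppress=True)
im={n:cv2.imread(f"pics/{n}0.png").max(2).astype(float) for n in("side","top")}
def cen(n,b,lo,hi):
    x0,y0,x1,y1=b; g=im[n][y0:y1,x0:x1]; w=np.clip((hi-g)/(hi-lo),0,1); ys,xs=np.mgrid[y0:y1,x0:x1]
    return [(w*xs).sum()/w.sum(),(w*ys).sum()/w.sum()]
h=cen("top",(231,198,241,208),70,240); print("top hole",h,onz("top",[h],36))
h2=cen("side",(242,243,255,252),80,225); print("side hole",h2,onz("side",[h2],36),onz("side",[h2],34))
n1=cen("top",(306,182,316,192),70,240); print("narrow",n1,onz("top",[n1],36))
print("handle top",onz("top",[[400.1,218.2]],115))
print("fork centre col, front edge",onz("top",[[396.8,229.9],[389.5,229.9],[404.05,229.9],[389.5,217],[396.6,225]],70))
print("base",onz("top",[[381,209.7],[381.9,235.2],[404,235.2],[403.9,210]],5))
# wide case top (z=50) corners from 5x crop of top
P=np.array([[63,67],[258,45],[290,333],[93,354]])/5+[195,105]-0.4
W=onz("top",P,50); print("case",W)
for i in range(4):
    d=W[(i+1)%4]-W[i]; print(np.hypot(d[0],d[1]),np.degrees(np.arctan2(d[1],d[0])))
P=np.array([[563,43],[688,60],[655,355],[525,343]])/5+[195,105]-0.4
W=onz("top",P,50); print("ncase",W)
for n,c,z in (("jar",(270,263),56),("drop",(183,215),99),("yel",(337,240),70),("tur",(394,262),70)): print(n,onz("top",[c],z))
# tongue corner
print("tongue",onz("top",np.array([[168,450],[240,440],[247,514],[176,524]])/5+[195,105]-.4,36))
# side handle silhouette mid at mid height z~95: expected
for y in(-300,-310,-320): print(proj("side",[[480,y,95],[470,y,95]]))
E
```

```text
top hole [np.float64(236.18181818181813), np.float64(202.80462649182263)] [[596.7 134.3  36. ]]
side hole [np.float64(248.8002544529262), np.float64(247.16234096692108)] [[595.3 136.8  36. ]] [[596.3 133.8  34. ]]
narrow [np.float64(310.778401536416), np.float64(186.79007238883142)] [[ 643.4 -108.2   36. ]]
handle top [[ 519.7 -369.5  115. ]]
fork centre col, front edge [[ 490.3 -368.4   70. ]
 [ 490.9 -345.7   70. ]
 [ 489.7 -390.9   70. ]
 [ 531.6 -348.6   70. ]
 [ 505.7 -368.9   70. ]]
base [[ 567.3 -338.2    5. ]
 [ 483.  -335.4    5. ]
 [ 481.1 -407.1    5. ]
 [ 564.3 -413.2    5. ]]
case [[881.7 225.7  50. ]
 [894.2  97.1  50. ]
 [696.8  79.1  50. ]
 [685.9 206.1  50. ]]
129.18555673004897 -84.45667739370224
198.23026090153004 -174.77799943496532
127.51572190905007 94.86911755252183
196.7275052605714 5.708449122783373
ncase [[ 890.7 -104.9   50. ]
 [ 876.7 -187.2   50. ]
 [ 676.  -156.6   50. ]
 [ 686.2  -72.8   50. ]]
jar [[399.2  29.2  56. ]]
drop [[550. 291.  99.]]
yel [[ 463.6 -180.6   70. ]]
tur [[ 391.1 -352.3   70. ]]
tongue [[624.4 159.8  36. ]
 [629.9 113.3  36. ]
 [580.9 109.3  36. ]
 [575.6 155.   36. ]]
[[325.  163. ]
 [328.2 163.3]]
[[325.6 161.8]
 [328.7 162.1]]
[[326.1 160.6]
 [329.3 160.9]]
```

```bash
python3 - <<'E'
from h import *
np.set_printoptions(precision=2,suppress=True)
a=-0.045;c,s=np.cos(a),np.sin(a)
P=[(519.7+dx*c-dy*s,-369.5+dx*s+dy*c,z) for z in(70,95,115) for dx in(-8,8) for dy in(-15,15)]
print(proj("side",P)); print(proj("top",P))
E
```

```text
[[319.81 159.29]
 [317.74 162.74]
 [315.09 158.76]
 [312.95 162.19]
 [320.08 152.23]
 [318.   155.59]
 [315.32 151.7 ]
 [313.17 155.06]
 [320.3  146.5 ]
 [318.21 149.8 ]
 [315.51 145.99]
 [313.35 149.27]]
[[401.34 223.19]
 [391.71 223.01]
 [401.18 218.14]
 [391.57 217.96]
 [403.42 221.93]
 [393.62 221.75]
 [403.26 216.8 ]
 [393.48 216.62]
 [405.14 220.89]
 [395.2  220.71]
 [404.97 215.69]
 [395.05 215.51]]
```

Emit:
drive_tool --increments '[[1,[0.2,0,0],0.09],[1,[0.2,0,0],0.09]]'

```text
clock: 0.35
position: [266.6, 566.2, 241.4]
ee_rot: [0.954, -0.301, 0.0, 0.001]
contact_force: [1.5, 0.9, 0.5]
gripper_width: 85.3
```

Emit:
drive_tool --increments '[[1,[0,0,0],0.09],[1,[0,0,0],0.09],[1,[0,0,0],0.09],[1,[0,0,0],0.09],[1,[0,0,0],0.09],[1,[0,0,0],0.052],[1,[0,0,0],0]]'

```text
clock: 1.23
position: [265.9, 566.0, 241.8]
ee_rot: [-0.693, 0.721, -0.0, -0.0]
contact_force: [-0.7, -0.3, -0.9]
gripper_width: 85.4
```

```bash
cat >> h.py <<'E'
from scipy.spatial.transform import Rotation as Ro
def delta(target,yaw=None,frm=None):
    s=read_state(); p=np.array(s["position"]) if frm is None else np.array(frm)
    R=Ro.from_quat(s["ee_rot"]); d=R.inv().apply(np.array(target)-p)
    x=R.apply([1,0,0]); y0=np.arctan2(x[1],x[0])
    print("pos",np.round(s["position"],1),"yaw",round(y0,4),"tool z",np.round(R.apply([0,0,1]),3),"F",np.round(s["contact_force"],2),"clock",s["clock"])
    print("shift mm",np.round(d,1),"scaled",np.round(d/300,4), "turn", None if yaw is None else round(-(yaw-y0)/2,4))
E
python3 - <<'E'
from h import *
delta([450,300,241],-1.616)
delta([519.7,-369.5,241],-1.616,frm=[450,300,241])
E
```

```text
pos [265.9 566.  241.8] yaw -1.6106 tool z [-0.    -0.001 -1.   ] F [-0.74 -0.28 -0.94] clock 1.225
shift mm [ 258.5 -194.5    1. ] scaled [ 0.8617 -0.6484  0.0032] turn 0.0027
pos [265.9 566.  241.8] yaw -1.6106 tool z [-0.    -0.001 -1.   ] F [-0.74 -0.28 -0.94] clock 1.225
shift mm [ 6.662e+02 -9.630e+01  6.000e-01] scaled [ 2.2206e+00 -3.2100e-01  2.2000e-03] turn 0.0027
```

Emit:
drive_tool --increments '[[1,[0.144,-0.108,0],0],[1,[0.144,-0.108,0],0],[1,[0.144,-0.108,0],0],[1,[0.144,-0.108,0],0],[1,[0.144,-0.108,0],0],[1,[0.144,-0.108,0],0],[1,[0.185,-0.027,0],0],[1,[0.185,-0.027,0],0],[1,[0.185,-0.027,0],0],[1,[0.185,-0.027,0],0],[1,[0.185,-0.027,0],0],[1,[0.185,-0.027,0],0],[1,[0.185,-0.027,0],0],[1,[0.185,-0.027,0],0],[1,[0.185,-0.027,0],0],[1,[0.185,-0.027,0],0],[1,[0.185,-0.027,0],0],[1,[0.185,-0.027,0],0],[1,[0,0,0],0]]'

```text
clock: 3.6
position: [518.9, -373.4, 240.6]
ee_rot: [-0.691, 0.723, 0.001, -0.0]
contact_force: [-0.2, 0.6, -0.6]
gripper_width: 85.2
```

```bash
python3 - <<'E'
from h import *
delta([519.7,-369.5,150],-1.616)
E
```

```text
pos [ 518.9 -373.4  240.6] yaw -1.6149 tool z [-0.002  0.    -1.   ] F [-0.24  0.57 -0.61] clock 3.6
shift mm [-3.9 -0.8 90.6] scaled [-0.0129 -0.0027  0.3022] turn 0.0006
```

Emit:
drive_tool --increments '[[1,[-0.013,-0.003,0.15],0],[1,[0,0,0.15],0],[1,[0,0,0.1],0],[1,[0,0,0.05],0],[1,[0,0,0],0],[1,[0,0,0],0]]'

```text
clock: 4.35
position: [521.6, -366.5, 109.0]
ee_rot: [-0.693, 0.721, -0.001, 0.0]
contact_force: [-0.4, 0.3, 0.8]
gripper_width: 85.5
```

```bash
python3 - <<'E'
from h import *
delta([519.7,-369.5,89],-1.616)
for n in("side","top"): cv2.imwrite(f"pics/{n}1.png",get_image(n)[:,:,::-1])
t=cv2.imread("pics/top1.png"); s=cv2.imread("pics/side1.png")
a=cv2.resize(t[180:260,350:430],None,fx=5,fy=5,interpolation=cv2.INTER_CUBIC)
b=cv2.resize(s[115:195,280:360],None,fx=5,fy=5,interpolation=cv2.INTER_CUBIC)
cv2.imwrite("pics/d1.png",np.hstack([a,b]))
E
```

```text
pos [ 521.6 -366.5  109. ] yaw -1.6109 tool z [ 0.003 -0.001 -1.   ] F [-0.4   0.29  0.8 ] clock 4.35
shift mm [ 3.1  1.8 20. ] scaled [0.0102 0.006  0.0667] turn 0.0026
```

View pics/d1.png

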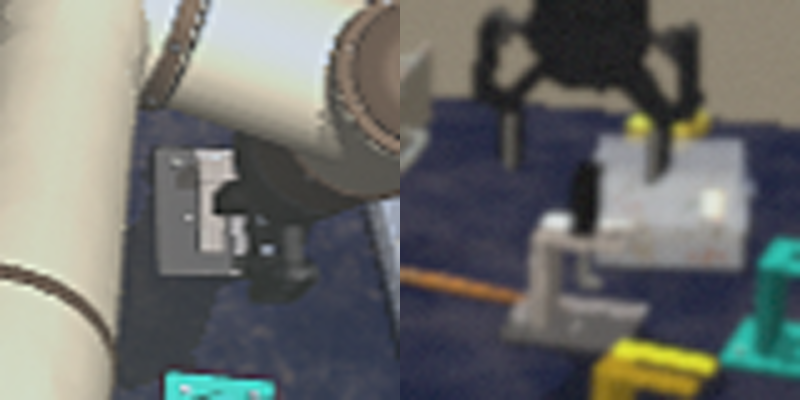

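In the side crop the open fingers straddle the black handle: fingers at crop x=510 and x=655, handle at x=587. The grey fork sits below it. I'll descend and close.

Emit:
drive_tool --increments '[[1,[0.01,0.006,0.03],0.002],[1,[0,0,0.036],0],[1,[0,0,0],0],[1,[0,0,0],0],[1,[0,0,0],0]]'

```text
clock: 5.08
position: [518.8, -369.3, 87.7]
ee_rot: [-0.691, 0.723, -0.0, 0.0]
contact_force: [0.4, 0.1, 0.1]
gripper_width: 85.9
```

```bash
python3 - <<'E'
from h import *
delta([519.7,-369.5,89],-1.616)
E
```

```text
pos [ 518.8 -369.3   87.7] yaw -1.6156 tool z [ 0. -0. -1.] F [0.36 0.1  0.13] clock 5.075
shift mm [ 0.2 -0.9 -1.3] scaled [ 0.0007 -0.0029 -0.0042] turn 0.0002
```

Emit:
drive_tool --increments '[[-1,[0,-0.003,-0.004],0],[-1,[0,0,0],0],[-1,[0,0,0],0],[-1,[0,0,0],0],[-1,[0,0,0],0],[-1,[0,0,0],0],[-1,[0,0,0],0],[-1,[0,0,0],0]]'

```text
clock: 6.08
position: [519.6, -369.2, 88.9]
ee_rot: [-0.691, 0.723, -0.0, 0.0]
contact_force: [0.1, 0.0, 1.4]
gripper_width: 15.2
```

```bash
python3 - <<'E'
from h import *
delta([519.7,-369.5,89],-1.616)
E
```

```text
pos [ 519.6 -369.2   88.9] yaw -1.6157 tool z [ 0. -0. -1.] F [0.12 0.02 1.42] clock 6.075
shift mm [ 0.3 -0.1 -0.1] scaled [ 0.0009 -0.0003 -0.0004] turn 0.0002
```

Emit:
drive_tool --increments '[[-1,[0,0,-0.02],0],[-1,[0,0,-0.04],0],[-1,[0,0,-0.06],0],[-1,[0,0,-0.08],0],[-1,[0,0,-0.08],0],[-1,[0,0,-0.03],0],[-1,[0,0,0],0]]'

```text
clock: 6.95
position: [519.7, -369.2, 182.7]
ee_rot: [-0.691, 0.723, -0.001, 0.0]
contact_force: [-0.4, 0.4, -0.8]
gripper_width: 15.3
```

```bash
python3 - <<'E'
from h import *
delta([600.5,134.6,180],-1.477)
for n in("side","top"): cv2.imwrite(f"pics/{n}2.png",get_image(n)[:,:,::-1])
s=cv2.imread("pics/side2.png")
cv2.imwrite("pics/d2.png",cv2.resize(s[85:195,270:370],None,fx=5,fy=5,interpolation=cv2.INTER_CUBIC))
E
```

```text
pos [ 519.7 -369.2  182.7] yaw -1.6159 tool z [ 0.002 -0.    -1.   ] F [-0.36  0.44 -0.84] clock 6.95
shift mm [-506.9  -58.     2.6] scaled [-1.6898 -0.1933  0.0088] turn -0.0695
```

View pics/d2.png

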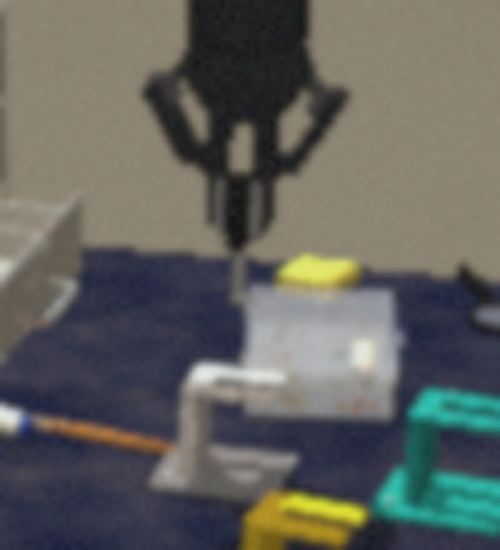

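The hook came off the stand and hangs upright in the gripper, with the rod at crop (237,275). Next I'll carry it over to the wide tray.

Emit:
drive_tool --increments '[[-1,[-0.07,-0.008,0],0],[-1,[-0.15,-0.0175,0],0],[-1,[-0.15,-0.0175,0],0],[-1,[-0.15,-0.0175,0],0],[-1,[-0.15,-0.0175,0],0],[-1,[-0.15,-0.0175,0],0],[-1,[-0.15,-0.0175,0],0],[-1,[-0.15,-0.0175,0],0],[-1,[-0.15,-0.0175,0],0],[-1,[-0.15,-0.0175,0],0],[-1,[-0.15,-0.0175,0],0],[-1,[-0.12,-0.01,0],0],[-1,[0,0,0],-0.0695],[-1,[0,0,0],0],[-1,[0,0,0],0]]'

```text
clock: 8.93
position: [599.6, 134.7, 181.3]
ee_rot: [0.739, -0.674, -0.0, 0.0]
contact_force: [0.0, -0.2, -1.5]
gripper_width: 15.2
```

```bash
python3 - <<'E'
from h import *
delta([600.5,134.6,110],-1.477)
E
```

```text
pos [599.6 134.7 181.3] yaw -1.4787 tool z [-0.001 -0.    -1.   ] F [ 0.01 -0.19 -1.54] clock 8.925
shift mm [ 0.1 -0.9 71.3] scaled [ 0.0004 -0.003   0.2378] turn -0.0009
```

Emit:
drive_tool --increments '[[-1,[0,-0.003,0.08],0],[-1,[0,0,0.1],0],[-1,[0,0,0.074],0],[-1,[0,0,0],0],[-1,[0,0,0],0]]'

```text
clock: 9.55
position: [601.8, 134.7, 106.6]
ee_rot: [0.739, -0.673, 0.001, -0.001]
contact_force: [-0.7, -0.2, 0.0]
gripper_width: 15.2
```

```bash
python3 - <<'E'
from h import *
delta([600.5,134.6,72.9],-1.477)
for n in("side","top"): cv2.imwrite(f"pics/{n}3.png",get_image(n)[:,:,::-1])
s=cv2.imread("pics/side3.png");t=cv2.imread("pics/top3.png")
b=cv2.resize(s[205:275,215:285],None,fx=8,fy=8,interpolation=cv2.INTER_CUBIC)
cv2.imwrite("pics/d3.png",b)
cv2.imwrite("pics/d3t.png",cv2.resize(t[150:250,190:290],None,fx=5,fy=5,interpolation=cv2.INTER_CUBIC))
# predicted px: hole centre, rod axis point at handle base, foot centre
p=read_state()["position"]; 
x,y,z=p; g=z+3.6
print(proj("side",[[596.5,134.2,36],[x,y,g-22.5],[x,y,g-62.5],[x-12,y-1.1,g-62.5]]))
E
```

```text
pos [601.8 134.7 106.6] yaw -1.4776 tool z [ 0.002  0.    -1.   ] F [-0.68 -0.16  0.04] clock 9.55
shift mm [ 0.   1.3 33.7] scaled [0.     0.0044 0.1123] turn -0.0003
[[248.66036593 246.56849906]
 [245.85189321 228.61778806]
 [246.37861866 242.37568659]
 [251.0886858  242.77061464]]
```

View pics/d3.png

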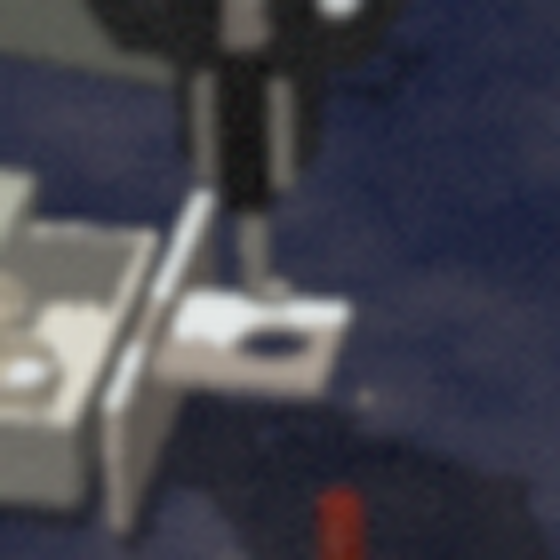

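View pics/d3t.png

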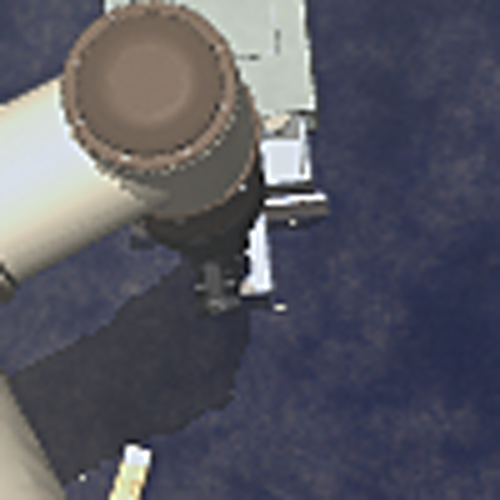

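The side crop shows the rod at about (245.8, 236) and the foot end just above and behind the hole at (248.9,247.3). Both match the prediction to within a pixel. I'll lower in steps.

Emit:
drive_tool --increments '[[-1,[0,0.004,0.01],0],[-1,[0,0,0],0],[-1,[0,0,0],0]]'

```text
clock: 10.02
position: [599.9, 134.7, 102.7]
ee_rot: [0.74, -0.673, 0.0, -0.0]
contact_force: [0.5, 0.6, -1.3]
gripper_width: 15.0
```

```bash
python3 - <<'E'
from h import *
delta([600.5,134.8,85],-1.477)
E
```

```text
pos [599.9 134.7 102.7] yaw -1.4767 tool z [ 0.  0. -1.] F [ 0.55  0.57 -1.32] clock 10.025
shift mm [-0.  -0.6 17.7] scaled [-0.0001 -0.0021  0.059 ] turn 0.0001
```

Emit:
drive_tool --increments '[[-1,[0,-0.002,0.012],0],[-1,[0,0,0.012],0],[-1,[0,0,0],0]]'

```text
clock: 10.4
position: [600.1, 134.6, 94.7]
ee_rot: [0.74, -0.673, -0.0, 0.001]
contact_force: [-0.3, 0.2, -0.6]
gripper_width: 15.5
```

Emit:
drive_tool --increments '[[-1,[0,0,0.012],0],[-1,[0,0,0.012],0],[-1,[0,0,0],0]]'

```text
clock: 10.78
position: [600.2, 134.6, 87.6]
ee_rot: [0.74, -0.673, -0.0, 0.0]
contact_force: [-0.0, 0.2, -0.7]
gripper_width: 15.0
```

```bash
python3 - <<'E'
from h import *
delta([600.5,134.8,72.9],-1.477)
for n in("side",): cv2.imwrite(f"pics/{n}4.png",get_image(n)[:,:,::-1])
s=cv2.imread("pics/side4.png")
cv2.imwrite("pics/d4.png",cv2.resize(s[205:275,215:285],None,fx=8,fy=8,interpolation=cv2.INTER_CUBIC))
E
```

```text
pos [600.2 134.6  87.6] yaw -1.4769 tool z [-0.001 -0.    -1.   ] F [-0.02  0.24 -0.71] clock 10.775
shift mm [-0.2 -0.4 14.7] scaled [-0.0006 -0.0012  0.049 ] turn 0.0001
```

View pics/d4.png

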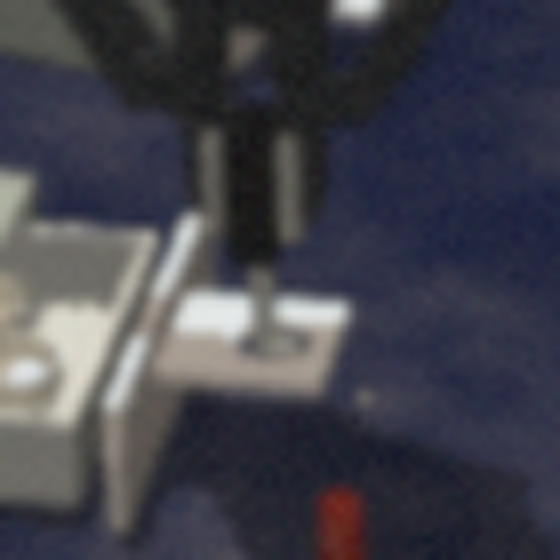

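The foot is in the hole and centred in it, at crop (272,342). I'll lower to full depth and then start drawing.

Emit:
drive_tool --increments '[[-1,[0,0,0.014],0],[-1,[0,0,0.014],0],[-1,[0,0,0.014],0],[-1,[0,0,0],0]]'

```text
clock: 11.32
position: [600.1, 134.6, 75.0]
ee_rot: [0.74, -0.673, -0.0, 0.001]
contact_force: [0.6, -0.6, 0.6]
gripper_width: 15.0
```

```bash
python3 - <<'E'
from h import *
a=0.094
delta([600.2-10*np.cos(a),134.6-10*np.sin(a),75],-1.477)
E
```

```text
pos [600.1 134.6  75. ] yaw -1.4769 tool z [-0.001 -0.    -1.   ] F [ 0.57 -0.61  0.56] clock 11.325
shift mm [-0.   9.9 -0. ] scaled [-0.0001  0.0331 -0.0001] turn 0.0001
```

Emit:
drive_tool --increments '[[-1,[0,0.01,0],0],[-1,[0,0.01,0],0],[-1,[0,0.007,0],0],[-1,[0,0.005,0],0],[-1,[0,0.005,0],0]]'

```text
clock: 11.95
position: [589.3, 133.7, 75.6]
ee_rot: [0.74, -0.673, 0.0, -0.0]
contact_force: [-0.4, -1.4, -1.2]
gripper_width: 15.4
```

Emit:
drive_tool --increments '[[-1,[0,0.005,0],0],[-1,[0,0.005,0],0]]'

```text
clock: 12.2
position: [587.4, 133.7, 75.8]
ee_rot: [0.74, -0.673, 0.001, -0.001]
contact_force: [2.8, 0.1, -1.7]
gripper_width: 15.0
```

Emit:
drive_tool --increments '[[-1,[0,0.005,0],0],[-1,[0,0.005,0],0],[-1,[0,0.005,0],0],[-1,[0,0.005,0],0]]'

```text
clock: 12.7
position: [580.5, 132.9, 75.7]
ee_rot: [0.74, -0.673, 0.0, -0.0]
contact_force: [2.5, 0.2, -1.1]
gripper_width: 15.1
```

The rod is bearing on the rim and the tray is sliding at about 2.5 N.

Emit:
drive_tool --increments '[[-1,[0,0.006,0],0],[-1,[0,0.006,0],0],[-1,[0,0.006,0],0],[-1,[0,0.006,0],0],[-1,[0,0.006,0],0],[-1,[0,0.006,0],0],[-1,[0,0.006,0],0],[-1,[0,0.006,0],0]]'

```text
clock: 13.7
position: [566.0, 131.5, 75.6]
ee_rot: [0.74, -0.673, 0.0, -0.0]
contact_force: [2.2, 0.4, -1.0]
gripper_width: 15.1
```

Emit:
drive_tool --increments '[[-1,[0,0.006,0],0],[-1,[0,0.006,0],0],[-1,[0,0.006,0],0],[-1,[0,0.006,0],0],[-1,[0,0.006,0],0],[-1,[0,0.005,0],0]]'

```text
clock: 14.45
position: [555.5, 130.5, 75.5]
ee_rot: [0.74, -0.673, 0.0, -0.0]
contact_force: [3.3, 0.6, -1.0]
gripper_width: 15.4
```

```bash
python3 - <<'E'
from h import *
p=read_state()["position"]
# distance from the line through start pull along case axis
d=np.array(p[:2])-[600.1,134.6]; a=0.094
print(d@[-np.cos(a),-np.sin(a)], d@[-np.sin(a),np.cos(a)])
delta([550,130,75],-1.477)
E
```

```text
44.77121020506873 0.10656420143431704
pos [555.5 130.5  75.5] yaw -1.4767 tool z [ 0. -0. -1.] F [ 3.28  0.61 -0.96] clock 14.45
shift mm [-0.   5.5  0.5] scaled [-0.0001  0.0185  0.0018] turn 0.0001
```

Emit:
drive_tool --increments '[[-1,[0,0.005,0],0],[-1,[0,0.005,0],0],[-1,[0,0.005,0],0],[-1,[0,0.005,0],0],[-1,[0,0.004,0],0],[-1,[0,0.003,0],0]]'

```text
clock: 15.2
position: [547.5, 129.7, 75.5]
ee_rot: [0.74, -0.673, -0.0, 0.0]
contact_force: [2.8, -0.2, 0.1]
gripper_width: 15.2
```

Emit:
drive_tool --increments '[[-1,[0,0.002,0],0],[-1,[0,0.002,0],0]]'

```text
clock: 15.45
position: [546.3, 129.6, 75.5]
ee_rot: [0.74, -0.673, -0.0, 0.0]
contact_force: [2.3, 0.8, -0.2]
gripper_width: 15.3
```

Emit:
drive_tool --increments '[[-1,[0,0.0025,0],0],[-1,[0,0.0025,0],0]]'

```text
clock: 15.7
position: [544.9, 129.5, 75.5]
ee_rot: [0.74, -0.673, 0.0, 0.0]
contact_force: [2.1, 1.4, 0.1]
gripper_width: 15.8
```

Emit:
drive_tool --increments '[[-1,[0,0.0025,0],0],[-1,[0,0.0025,0],0]]'

```text
clock: 15.95
position: [543.3, 129.3, 75.5]
ee_rot: [0.74, -0.673, -0.0, 0.0]
contact_force: [2.6, 0.8, 0.4]
gripper_width: 15.5
```

Emit:
drive_tool --increments '[[-1,[0,0.0025,0],0],[-1,[0,0.0025,0],0]]'

```text
clock: 16.2
position: [541.8, 129.2, 75.5]
ee_rot: [0.74, -0.673, -0.0, 0.0]
contact_force: [2.3, 0.2, -1.1]
gripper_width: 15.5
```

Emit:
drive_tool --increments '[[-1,[0,0.0025,0],0],[-1,[0,0.0025,0],0]]'

```text
clock: 16.45
position: [540.4, 129.0, 75.5]
ee_rot: [0.74, -0.673, 0.0, 0.0]
contact_force: [2.0, 0.5, 0.7]
gripper_width: 15.1
```

Emit:
drive_tool --increments '[[-1,[0,0.0025,0],0],[-1,[0,0.0025,0],0]]'

```text
clock: 16.7
position: [538.9, 128.9, 75.5]
ee_rot: [0.74, -0.673, 0.0, 0.0]
contact_force: [2.1, -0.0, -0.3]
gripper_width: 15.3
```

Emit:
drive_tool --increments '[[-1,[0,0.0025,0],0],[-1,[0,0.0025,0],0]]'

```text
clock: 16.95
position: [537.4, 128.8, 75.5]
ee_rot: [0.74, -0.673, -0.0, 0.0]
contact_force: [2.6, 0.4, -0.0]
gripper_width: 15.2
```

Emit:
drive_tool --increments '[[-1,[0,0.0025,0],0],[-1,[0,0.0025,0],0]]'

```text
clock: 17.2
position: [535.9, 128.6, 75.5]
ee_rot: [0.74, -0.673, 0.0, 0.0]
contact_force: [3.1, 0.6, 0.1]
gripper_width: 15.4
```

Emit:
drive_tool --increments '[[-1,[0,0.0025,0],0],[-1,[0,0.0025,0],0]]'

```text
clock: 17.45
position: [534.4, 128.5, 75.5]
ee_rot: [0.74, -0.673, 0.0, 0.0]
contact_force: [2.3, 0.3, 0.1]
gripper_width: 14.8
```

Emit:
drive_tool --increments '[[-1,[0,0.0025,0],0],[-1,[0,0.0025,0],0]]'

```text
clock: 17.7
position: [532.9, 128.3, 75.5]
ee_rot: [0.74, -0.673, -0.0, 0.0]
contact_force: [2.1, 0.1, -0.5]
gripper_width: 14.9
```

Emit:
drive_tool --increments '[[-1,[0,0.0025,0],0],[-1,[0,0.0025,0],0]]'

```text
clock: 17.95
position: [531.4, 128.2, 75.5]
ee_rot: [0.74, -0.673, -0.0, 0.0]
contact_force: [3.1, 0.0, -0.1]
gripper_width: 15.3
```

Emit:
drive_tool --increments '[[-1,[0,0.0025,0],0],[-1,[0,0.0025,0],0]]'

```text
clock: 18.2
position: [529.9, 128.1, 75.5]
ee_rot: [0.74, -0.673, 0.0, 0.0]
contact_force: [3.1, 1.1, 0.0]
gripper_width: 15.3
```

Emit:
drive_tool --increments '[[-1,[0,0.0025,0],0],[-1,[0,0.0025,0],0]]'

```text
clock: 18.45
position: [528.4, 127.9, 75.5]
ee_rot: [0.74, -0.673, -0.0, 0.0]
contact_force: [1.6, 1.4, 0.2]
gripper_width: 15.3
```

Emit:
drive_tool --increments '[[-1,[0,0.0025,0],0],[-1,[0,0.0025,0],0]]'

```text
clock: 18.7
position: [526.9, 127.8, 75.5]
ee_rot: [0.74, -0.673, -0.0, 0.0]
contact_force: [2.7, 0.2, -0.6]
gripper_width: 15.7
```

Emit:
drive_tool --increments '[[-1,[0,0.0025,0],0],[-1,[0,0.0025,0],0]]'

```text
clock: 18.95
position: [525.4, 127.6, 75.5]
ee_rot: [0.74, -0.673, -0.0, 0.0]
contact_force: [2.4, 1.4, -0.6]
gripper_width: 15.4
```

Emit:
drive_tool --increments '[[-1,[0,0.0025,0],0],[-1,[0,0.0025,0],0]]'

```text
clock: 19.2
position: [523.9, 127.5, 75.5]
ee_rot: [0.74, -0.673, 0.0, -0.0]
contact_force: [2.8, 0.4, -0.5]
gripper_width: 15.2
```

Emit:
drive_tool --increments '[[-1,[0,0.0025,0],0],[-1,[0,0.0025,0],0]]'

```text
clock: 19.45
position: [522.4, 127.3, 75.5]
ee_rot: [0.74, -0.673, -0.0, 0.0]
contact_force: [2.7, 0.5, -0.5]
gripper_width: 15.4
```

Emit:
drive_tool --increments '[[-1,[0,0.0025,0],0],[-1,[0,0.0025,0],0]]'

```text
clock: 19.7
position: [520.9, 127.2, 75.5]
ee_rot: [0.74, -0.673, 0.0, 0.0]
contact_force: [3.1, 0.1, 0.1]
gripper_width: 15.4
```

Emit:
drive_tool --increments '[[-1,[0,0.0025,0],0],[-1,[0,0.0025,0],0]]'

```text
clock: 19.95
position: [519.4, 127.1, 75.5]
ee_rot: [0.74, -0.673, 0.0, 0.0]
contact_force: [2.1, 0.2, 0.1]
gripper_width: 15.1
```

Emit:
drive_tool --increments '[[-1,[0,0.0025,0],0],[-1,[0,0.0025,0],0]]'

```text
clock: 20.2
position: [518.0, 126.9, 75.5]
ee_rot: [0.74, -0.673, 0.0, -0.0]
contact_force: [2.1, 0.0, -0.3]
gripper_width: 15.3
```

Emit:
drive_tool --increments '[[-1,[0,0.0025,0],0],[-1,[0,0.0025,0],0]]'

```text
clock: 20.45
position: [516.4, 126.8, 75.5]
ee_rot: [0.74, -0.673, 0.0, 0.0]
contact_force: [3.7, 0.9, 0.3]
gripper_width: 15.4
```

Emit:
drive_tool --increments '[[-1,[0,0.0025,0],0],[-1,[0,0.0025,0],0]]'

```text
clock: 20.7
position: [515.0, 126.7, 75.5]
ee_rot: [0.74, -0.673, -0.0, 0.0]
contact_force: [1.9, 0.0, 0.7]
gripper_width: 14.9
```

Emit:
drive_tool --increments '[[-1,[0,0.0025,0],0],[-1,[0,0.0025,0],0]]'

```text
clock: 20.95
position: [513.5, 126.5, 75.5]
ee_rot: [0.74, -0.673, -0.0, 0.0]
contact_force: [2.6, -1.5, -0.4]
gripper_width: 15.2
```

Emit:
drive_tool --increments '[[-1,[0,0.0025,0],0],[-1,[0,0.0025,0],0]]'

```text
clock: 21.2
position: [513.0, 126.7, 75.7]
ee_rot: [0.74, -0.673, 0.001, -0.001]
contact_force: [5.4, -0.6, -2.9]
gripper_width: 15.7
```

The arm advanced only 0.5 mm of the 1.5 mm commanded, and the force rose to 5.4 N. That looks like the stop, so I'll continue in finer steps.

Emit:
drive_tool --increments '[[-1,[0,0.002,0],0],[-1,[0,0,0],0]]'

```text
clock: 21.45
position: [512.9, 126.7, 75.8]
ee_rot: [0.74, -0.673, 0.001, -0.001]
contact_force: [6.1, -0.5, -3.4]
gripper_width: 15.0
```

Emit:
drive_tool --increments '[[-1,[0,0.002,0],0],[-1,[0,0.002,0],0],[-1,[0,0,0],0]]'

```text
clock: 21.82
position: [512.7, 126.8, 76.0]
ee_rot: [0.74, -0.673, 0.001, -0.002]
contact_force: [10.2, -1.3, -4.6]
gripper_width: 15.3
```

Emit:
drive_tool --increments '[[-1,[0,0,0],0],[-1,[0,0,0],0],[-1,[0,0,0],0],[-1,[0,0,0],0]]'

```text
clock: 22.32
position: [512.7, 126.8, 76.0]
ee_rot: [0.74, -0.673, 0.001, -0.002]
contact_force: [8.1, -1.6, -3.6]
gripper_width: 15.0
```

Emit:
drive_tool --increments '[[-1,[0,0,0],0],[-1,[0,0,0],0],[-1,[0,0,0],0],[-1,[0,0,0],0]]'

```text
clock: 22.82
position: [512.7, 126.8, 76.0]
ee_rot: [0.74, -0.673, 0.001, -0.002]
contact_force: [8.7, -1.9, -3.5]
gripper_width: 15.1
```

```bash
python3 - <<'E'
from h import *
delta([512.7+12,126.8+1.1,76],-1.477)
cv2.imwrite("pics/side5.png",get_image("side")[:,:,::-1])
s=cv2.imread("pics/side5.png")
cv2.imwrite("pics/d5.png",cv2.resize(s[180:290,205:345],None,fx=5,fy=5,interpolation=cv2.INTER_CUBIC))
E
```

```text
pos [512.7 126.8  76. ] yaw -1.476 tool z [ 0.005  0.002 -1.   ] F [ 8.73 -1.87 -3.52] clock 22.825
shift mm [  0.  -12.1   0. ] scaled [ 0.0001 -0.0403  0.0001] turn 0.0005
```

View pics/d5.png

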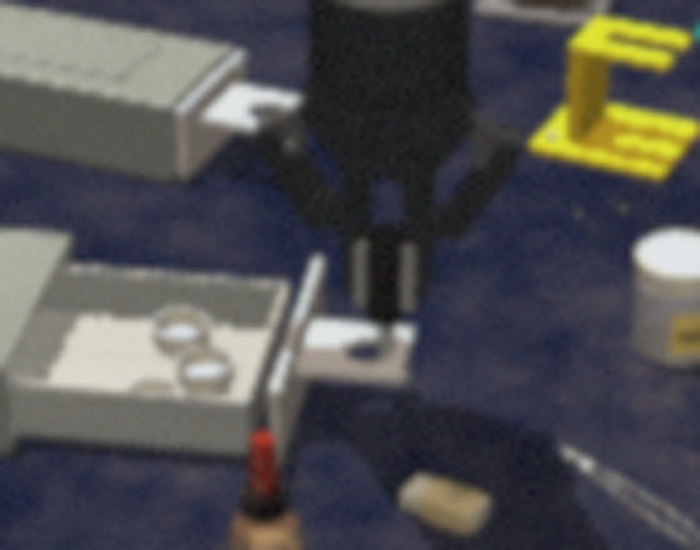

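The tray is against its stop. The force is about 9 N and the arm isn't moving any further. I'll press slightly firmer and hold.

Emit:
drive_tool --increments '[[-1,[0,0.0015,0],0],[-1,[0,0,0],0],[-1,[0,0,0],0],[-1,[0,0,0],0]]'

```text
clock: 23.38
position: [512.6, 126.8, 76.0]
ee_rot: [0.74, -0.673, 0.002, -0.003]
contact_force: [9.5, -1.3, -4.9]
gripper_width: 15.4
```

Emit:
drive_tool --increments '[[-1,[0,0,0],0],[-1,[0,0,0],0],[-1,[0,0,0],0],[-1,[0,0,0],0],[-1,[0,0,0],0],[-1,[0,0,0],0]]'

```text
clock: 24.12
position: [512.6, 126.8, 76.0]
ee_rot: [0.74, -0.673, 0.002, -0.003]
contact_force: [8.9, -0.7, -4.9]
gripper_width: 15.5
```

I felt the stop and held it for about 2 s at 9–10 N. Next I'll go back to unhook.

Emit:
drive_tool --increments '[[-1,[0,-0.006,0],0],[-1,[0,-0.008,0],0],[-1,[0,-0.012,0],0],[-1,[0,-0.012,0],0],[-1,[0,0,0],0],[-1,[0,0,0],0]]'

```text
clock: 24.88
position: [520.7, 127.1, 75.3]
ee_rot: [0.739, -0.673, -0.0, 0.0]
contact_force: [0.8, 0.5, -1.3]
gripper_width: 15.6
```

```bash
python3 - <<'E'
from h import *
delta([525.0,127.8,75.6],-1.477)
E
```

```text
pos [520.7 127.1  75.3] yaw -1.477 tool z [-0.001 -0.    -1.   ] F [ 0.81  0.51 -1.29] clock 24.875
shift mm [-0.3 -4.3 -0.3] scaled [-0.0011 -0.0143 -0.001 ] turn 0.0
```

Emit:
drive_tool --increments '[[-1,[-0.001,-0.007,0],0],[-1,[0,-0.007,0],0],[-1,[0,0,0],0],[-1,[0,0,0],0]]'

```text
clock: 25.38
position: [525.3, 127.9, 75.5]
ee_rot: [0.74, -0.673, -0.0, 0.0]
contact_force: [0.3, -0.4, -0.3]
gripper_width: 15.5
```

```bash
python3 - <<'E'
from h import *
delta([525.0,127.8,75.6],-1.477)
cv2.imwrite("pics/side6.png",get_image("side")[:,:,::-1])
s=cv2.imread("pics/side6.png")
cv2.imwrite("pics/d6.png",cv2.resize(s[215:265,255:305],None,fx=10,fy=10,interpolation=cv2.INTER_CUBIC))
E
```

```text
pos [525.3 127.9  75.5] yaw -1.4769 tool z [-0. -0. -1.] F [ 0.32 -0.41 -0.29] clock 25.375
shift mm [ 0.1  0.3 -0.1] scaled [ 0.0002  0.0009 -0.0004] turn 0.0001
```

View pics/d6.png

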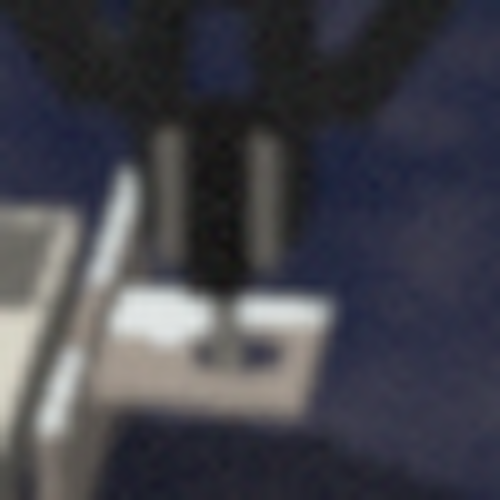

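The hole spans crop x 193–285 and the rod is at x≈225, about 3 mm behind the hole's centre, as it should be for lifting. I'll lift carefully.

Emit:
drive_tool --increments '[[-1,[0,-0.002,-0.01],0],[-1,[0,0,-0.01],0],[-1,[0,0,-0.01],0],[-1,[0,0,0],0]]'

```text
clock: 25.92
position: [526.1, 128.1, 84.9]
ee_rot: [0.74, -0.673, 0.0, -0.0]
contact_force: [0.0, -0.0, -1.1]
gripper_width: 15.7
```

Emit:
drive_tool --increments '[[-1,[0,0,-0.01],0],[-1,[0,0,-0.01],0],[-1,[0,0,0],0]]'

```text
clock: 26.3
position: [526.1, 128.1, 90.9]
ee_rot: [0.74, -0.673, 0.0, -0.0]
contact_force: [-0.3, 0.7, -1.1]
gripper_width: 15.3
```

Emit:
drive_tool --increments '[[-1,[0,0,-0.02],0],[-1,[0,0,-0.03],0],[-1,[0,0,-0.06],0],[-1,[0,0,-0.08],0],[-1,[0,0,-0.08],0],[-1,[0,0,-0.03],0],[-1,[0,0,0],0]]'

```text
clock: 27.18
position: [526.0, 128.1, 181.0]
ee_rot: [0.74, -0.673, 0.0, -0.001]
contact_force: [0.4, -0.9, -1.2]
gripper_width: 15.2
```

```bash
python3 - <<'E'
from h import *
cv2.imwrite("pics/side7.png",get_image("side")[:,:,::-1])
s=cv2.imread("pics/side7.png")
cv2.imwrite("pics/d7.png",cv2.resize(s[160:280,190:330],None,fx=5,fy=5,interpolation=cv2.INTER_CUBIC))
delta([519.6,-369.2,182],-1.6157)
E
```

```text
pos [525.5 127.9 180.2] yaw -1.4771 tool z [-0.001  0.    -1.   ] F [ 1.74  0.11 -1.12] clock 27.225
shift mm [494.4  52.4  -1.9] scaled [ 1.6479  0.1747 -0.0063] turn 0.0693
```

View pics/d7.png

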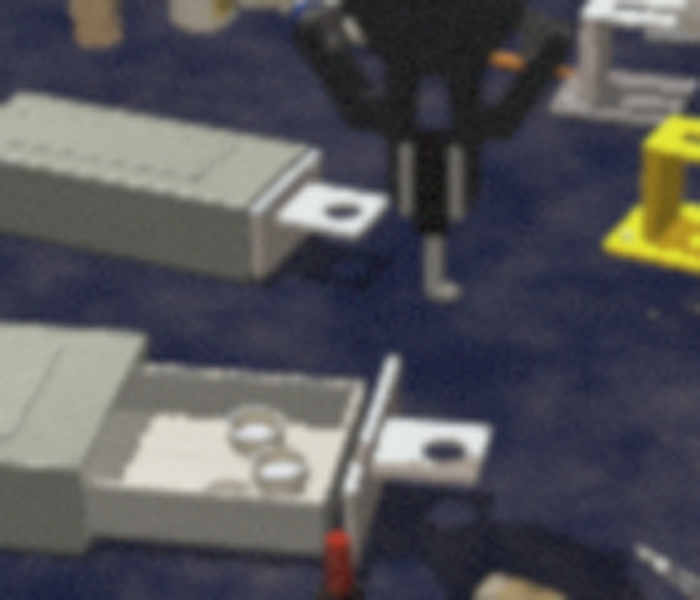

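The hook is free and upright, and the tray has stayed out. I'll carry the hook back over the stand.

Emit:
drive_tool --increments '[[-1,[0.07,0.0074,0],0],[-1,[0.15,0.0159,0],0],[-1,[0.15,0.0159,0],0],[-1,[0.15,0.0159,0],0],[-1,[0.15,0.0159,0],0],[-1,[0.15,0.0159,0],0],[-1,[0.15,0.0159,0],0],[-1,[0.15,0.0159,0],0],[-1,[0.15,0.0159,0],0],[-1,[0.15,0.0159,0],0],[-1,[0.15,0.0159,0],0],[-1,[0.078,0.008,0],0],[-1,[0,0,0],0.0693],[-1,[0,0,0],0],[-1,[0,0,0],0]]'

```text
clock: 29.1
position: [520.0, -368.8, 180.2]
ee_rot: [-0.692, 0.722, 0.0, -0.0]
contact_force: [0.0, 0.3, -0.6]
gripper_width: 15.2
```

```bash
python3 - <<'E'
from h import *
delta([519.6,-369.2,140],-1.6157)
E
```

```text
pos [ 520.  -368.8  180.2] yaw -1.613 tool z [-0.001  0.    -1.   ] F [ 0.01  0.34 -0.63] clock 29.1
shift mm [ 0.5  0.3 40.2] scaled [0.0016 0.0011 0.1341] turn 0.0013
```

Emit:
drive_tool --increments '[[-1,[0.0016,0.001,0.06],0.0013],[-1,[0,0,0.06],0],[-1,[0,0,0.01],0],[-1,[0,0,0],0],[-1,[0,0,0],0]]'

```text
clock: 29.72
position: [520.5, -369.7, 142.5]
ee_rot: [-0.691, 0.723, -0.001, 0.0]
contact_force: [-0.6, 0.1, -0.6]
gripper_width: 15.2
```

```bash
python3 - <<'E'
from h import *
delta([519.6,-369.2,89.5],-1.6157)
for n in("side","top"): cv2.imwrite(f"pics/{n}8.png",get_image(n)[:,:,::-1])
s=cv2.imread("pics/side8.png");t=cv2.imread("pics/top8.png")
cv2.imwrite("pics/d8.png",np.hstack([cv2.resize(s[125:195,285:345],None,fx=7,fy=7,interpolation=cv2.INTER_CUBIC),cv2.resize(t[190:260,370:420],None,fx=7,fy=7,interpolation=cv2.INTER_CUBIC)]))
x,y,z=read_state()["position"]
print(proj("side",[[x,y,z+3.6-22.5],[x,y,z+3.6-62.5],[x-12,y+.5,z+3.6-62.5]]))
E
```

```text
pos [ 520.5 -369.7  142.5] yaw -1.6172 tool z [ 0.002 -0.001 -1.   ] F [-0.56  0.09 -0.65] clock 29.725
shift mm [-0.5  1.  53. ] scaled [-0.0017  0.0032  0.1768] turn -0.0008
[[316.76802843 145.38881932]
 [316.36893363 156.88320082]
 [319.96289014 157.28254185]]
```

View pics/d8.png

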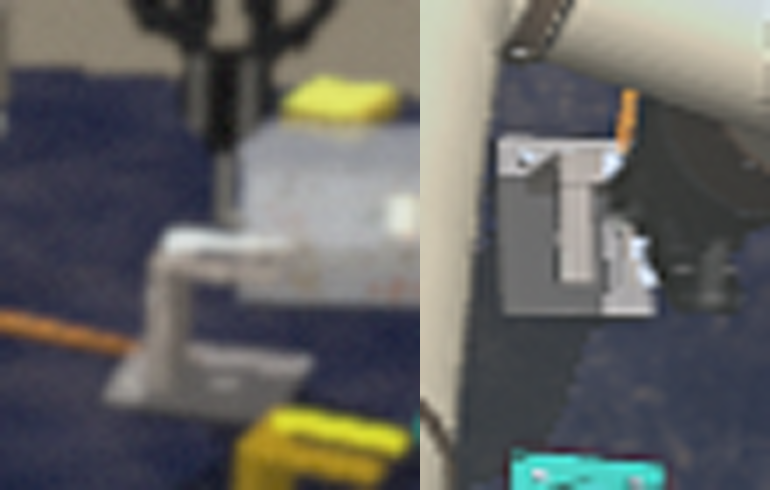

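The rod is at side (316.7, ~152), exactly where predicted over the fork slot. I'll lower in steps and watch the force.

Emit:
drive_tool --increments '[[-1,[-0.001,0.002,0.015],0],[-1,[0,0,0.015],0],[-1,[0,0,0.01],0],[-1,[0,0,0],0]]'

```text
clock: 30.32
position: [519.1, -369.2, 129.0]
ee_rot: [-0.69, 0.724, 0.0, -0.0]
contact_force: [1.0, 0.1, -0.5]
gripper_width: 15.3
```

Emit:
drive_tool --increments '[[-1,[0,0,0.015],0],[-1,[0,0,0.015],0],[-1,[0,0,0],0]]'

```text
clock: 30.7
position: [519.0, -369.1, 119.9]
ee_rot: [-0.69, 0.724, 0.001, -0.0]
contact_force: [0.8, -0.3, -1.5]
gripper_width: 15.3
```

```bash
python3 - <<'E'
from h import *
delta([519.6,-369.2,89.5],-1.6157)
E
```

```text
pos [ 519.  -369.1  119.9] yaw -1.6181 tool z [-0.001  0.001 -1.   ] F [ 0.81 -0.33 -1.53] clock 30.7
shift mm [ 0.1 -0.7 30.4] scaled [ 0.0003 -0.0022  0.1012] turn -0.0012
```

Emit:
drive_tool --increments '[[-1,[0,-0.002,0.02],-0.001],[-1,[0,0,0.025],0],[-1,[0,0,0.025],0],[-1,[0,0,0.02],0],[-1,[0,0,0],0],[-1,[0,0,0],0]]'

```text
clock: 31.45
position: [520.1, -369.4, 93.7]
ee_rot: [-0.691, 0.723, -0.0, 0.0]
contact_force: [-0.2, 0.2, -0.5]
gripper_width: 15.4
```

```bash
python3 - <<'E'
from h import *
delta([519.6,-369.2,88.9],-1.6157)
E
```

```text
pos [ 520.1 -369.4   93.7] yaw -1.6159 tool z [ 0. -0. -1.] F [-0.21  0.23 -0.53] clock 31.45
shift mm [-0.2  0.5  4.8] scaled [-0.0007  0.0017  0.016 ] turn -0.0001
```

Emit:
drive_tool --increments '[[-1,[-0.0007,0.0017,0.006],0],[-1,[0,0,0.006],0],[-1,[0,0,0],0],[-1,[0,0,0],0]]'

```text
clock: 31.95
position: [519.4, -369.1, 90.0]
ee_rot: [-0.691, 0.723, -0.0, -0.0]
contact_force: [-0.1, 0.1, -0.5]
gripper_width: 15.6
```

Emit:
drive_tool --increments '[[-1,[0,0,0.003],0],[-1,[0,0,0],0],[-1,[0,0,0],0]]'

```text
clock: 32.33
position: [519.4, -369.1, 89.0]
ee_rot: [-0.691, 0.723, 0.0, -0.0]
contact_force: [-0.3, 1.3, -0.6]
gripper_width: 15.5
```

Emit:
drive_tool --increments '[[-1,[0,0,0.002],0],[-1,[0,0,0],0],[-1,[0,0,0],0]]'

```text
clock: 32.7
position: [519.5, -369.1, 88.8]
ee_rot: [-0.691, 0.723, -0.0, 0.0]
contact_force: [-0.7, 1.5, 3.2]
gripper_width: 15.2
```

Emit:
drive_tool --increments '[[-1,[0,0,0.002],0],[-1,[0,0,0],0],[-1,[0,0,0],0]]'

```text
clock: 33.08
position: [519.5, -369.1, 88.8]
ee_rot: [-0.691, 0.723, -0.0, -0.0]
contact_force: [-1.1, 0.9, 5.7]
gripper_width: 15.2
```

The hook is seated, with an upward force of 3–6 N at the same height as before. I'll ease off and open.

Emit:
drive_tool --increments '[[-1,[0,0,-0.002],0],[-0.5,[0,0,0],0],[-0.4,[0,0,0],0],[-0.2,[0,0,0],0],[0.2,[0,0,0],0],[0.6,[0,0,0],0],[1,[0,0,0],0],[1,[0,0,0],0],[1,[0,0,0],0],[1,[0,0,0],0]]'

```text
clock: 34.33
position: [519.4, -369.1, 88.4]
ee_rot: [-0.691, 0.723, -0.0, -0.0]
contact_force: [-0.9, -0.4, 0.6]
gripper_width: 85.2
```

```bash
python3 - <<'E'
from h import *
delta([519.6,-369.2,180],-1.6157)
for n in("side",): cv2.imwrite(f"pics/{n}9.png",get_image(n)[:,:,::-1])
s=cv2.imread("pics/side9.png")
cv2.imwrite("pics/d9.png",cv2.resize(s[115:195,280:350],None,fx=7,fy=7,interpolation=cv2.INTER_CUBIC))
E
```

```text
pos [ 519.4 -369.1   88.4] yaw -1.616 tool z [ 0. -0. -1.] F [-0.9  -0.36  0.65] clock 34.325
shift mm [  0.1  -0.2 -91.6] scaled [ 0.0004 -0.0007 -0.3052] turn -0.0001
```

View pics/d9.png

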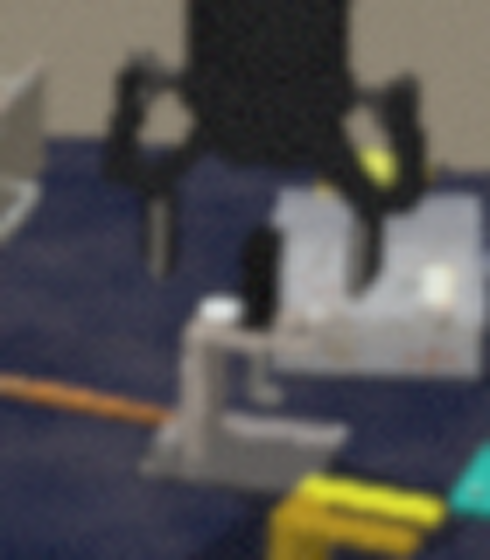

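The hook hangs upright in the stand and the open fingers are clear of it. I'll rise straight up, then swing away towards the start so both cameras can see.

Emit:
drive_tool --increments '[[1,[0,0,-0.03],0],[1,[0,0,-0.08],0],[1,[0,0,-0.12],0],[1,[0,0,-0.15],0],[1,[0,0,-0.15],0],[1,[-0.1,0,0],0],[1,[-0.15,0.01,0],0],[1,[-0.15,0.01,0],0],[1,[-0.15,0.02,0],0],[1,[-0.15,0.02,0],0],[1,[-0.15,0.02,0],0],[1,[0,0,0],0],[1,[0,0,0],0]]'

```text
clock: 36.0
position: [507.1, -113.3, 248.1]
ee_rot: [-0.691, 0.723, -0.0, 0.0]
contact_force: [0.4, -1.0, -0.2]
gripper_width: 85.6
```

```bash
python3 - <<'E'
from h import *
for n in("side","top"): cv2.imwrite(f"pics/{n}10.png",get_image(n)[:,:,::-1])
E
```

```text
(no output)
```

View pics/top10.png

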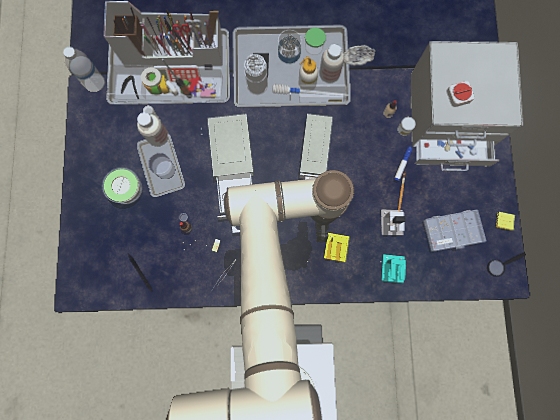

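View pics/side10.png

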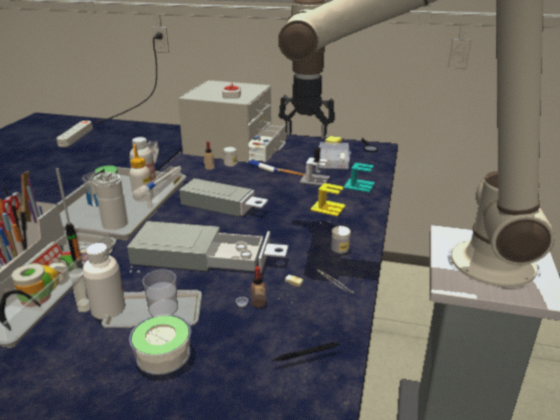

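The top view shows the hook back in the grey stand at (393,221). The side view shows the wide tray drawn out with its hole near (277,250), and the narrow tray and jar where they were. I'll compare these numerically.

```bash
python3 - <<'E'
from h import *
np.set_printoptions(precision=2,suppress=True)
a=cv2.imread("pics/side0.png");b=cv2.imread("pics/side10.png");t0=cv2.imread("pics/top0.png");t1=cv2.imread("pics/top10.png")
def diff(A,B,box):
    x0,y0,x1,y1=box; d=cv2.absdiff(A[y0:y1,x0:x1],B[y0:y1,x0:x1]).max(2); return d.mean(), d.max()
print("side stand/hook",diff(a,b,(300,145,330,185)),"narrow",diff(a,b,(178,178,270,215)),"jar",diff(a,b,(328,225,353,255)),"dropper",diff(a,b,(247,263,270,310)))
print("top stand/hook",diff(t0,t1,(380,205,408,238)),"dropper",diff(t0,t1,(174,207,194,236)))
g=b.max(2).astype(float); x0,y0,x1,y1=271,244,286,256; w=np.clip((225-g[y0:y1,x0:x1])/145,0,1); ys,xs=np.mgrid[y0:y1,x0:x1]
u=[(w*xs).sum()/w.sum(),(w*ys).sum()/w.sum()]; P=onz("side",[u],35)[0]; print(u,P,"travel",np.hypot(*(P[:2]-[596.,135.2])))
print(read_state()["contact_force"],read_state()["clock"])
cv2.imwrite("pics/d10.png",np.hstack([cv2.resize(b[140:190,290:340],None,fx=7,fy=7,interpolation=cv2.INTER_CUBIC),cv2.resize(t1[195:245,375:425],None,fx=7,fy=7,interpolation=cv2.INTER_CUBIC)]))
E
```

```text
side stand/hook (np.float64(3.7975), np.uint8(20)) narrow (np.float64(3.5343713278495885), np.uint8(10)) jar (np.float64(14.74), np.uint8(89)) dropper (np.float64(9.372802960222018), np.uint8(78))
top stand/hook (np.float64(11.931818181818182), np.uint8(98)) dropper (np.float64(7.855172413793103), np.uint8(21))
[np.float64(278.49434946392347), np.float64(249.61866125760648)] [520.57 128.04  35.  ] travel 75.77320012546109
[ 1.6   1.34 -0.01] 36.1
```

View pics/d10.png

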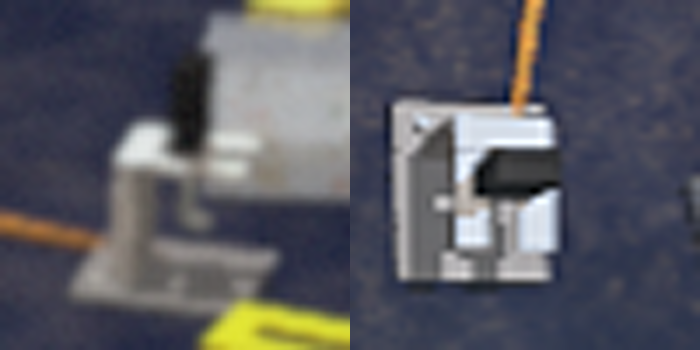

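```bash
python3 - <<'E'
import cv2,numpy as np
a=cv2.imread("pics/side0.png",0);b=cv2.imread("pics/side10.png",0)
for n,(x0,y0,x1,y1) in dict(jar=(330,226,352,254),dropper=(251,267,269,307)).items():
    r=cv2.matchTemplate(b[y0-6:y1+6,x0-6:x1+6],a[y0:y1,x0:x1],cv2.TM_CCOEFF_NORMED); _,v,_,l=cv2.minMaxLoc(r); print(n,v,np.array(l)-6)
from bench import job_done
job_done()
E
```

```text
jar 0.9608810544013977 [1 0]
dropper 0.9408596158027649 [0 0]
the job is handed in; nothing more can be done
```

The job is done and handed in at about 36 s. I took the hook from the grey stand and hooked it into the wide tray. I drew the tray about 76 mm until it stopped moving, held it there about 2 s, unhooked it and hung the hook back in its stand.

- **Force:** sliding took about 2.5 N. The highest horizontal pull I read was 10.3 N (11.3 N in total), and the hold was about 9–10 N. These are readings at the end of each move, so a brief peak in between would not have shown.
- **Tray:** after unhooking, the side camera put the hole 75.8 mm from where it started, matching the felt travel, so the tray stayed against its stop.
- **Hook and stand:** the hook hangs upright as at the start. The side view matched the first picture to within noise; the top view differed more in places, but the crop looked right.
- **Other objects:** the narrow tray is unchanged and the dropper bottle showed no shift. The jar's best match was 1 pixel (about 2 mm) off. I put that down to the arm's shadow, since the arm never came near it, but I did not confirm it.
- **Robot:** at hand-in the gripper was open and clear at about z = 248 mm.

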